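Bin the broken cup in the pedal bin

TASK

Throw the broken cup into the pedal bin: press the pedal's tread until the lid stands open by itself, put the cup in, then raise the pedal by hand and ease it all the way up so that the lid shuts without a bang. Work the lid only by its pedal, slowly (two seconds or more each way), and press no harder once you feel the pedal reach its stop; leave everything else on the bench as it is.

Things in the scene. Friction and masses are not known exactly. Their poses are not given: they have to be found in the camera images.
- bin: Round bench-top pedal bin, brushed steel, black lid, 170 mm across, 208 high shut, screwed to a round plywood board 8 to 20 mm thick (differs) that is fixed to the bench. Origin: centre of the bin's underside, on the board; z up. Pedal along its -x axis; lid hinge at the back (+x), 92 mm from the centre, 198 up. Mouth 162 mm across, rim 190 up, inner floor 70 up. The open lid stands 375 mm high.
- pedal_pad (a point): Centre of black block at the pedal's end, 36 mm long (along the lever), 40 wide, 10 thick, 159 from the bin's centre; 63 mm above the bin's underside when up, 28 when down; slopes 0.13 rad up outwards when up, 0.12 down when down. Pinch its sides from above. A rubber tread 32 mm wide on it is 3 to 11 mm thick by wear: press there, lightly. It takes 8 to 12 N at first, ever less, none at the end.
- lid: The bin's black lid, a flat dome 176 mm across, about 0.2 kg. Origin on the hinge; its z axis points up when shut and tips back as it opens: 6.4 times the pedal's turn, by a rod that links them both ways without play. It balances upright (1.57 rad) and stays open only beyond that, leaning back at 1.60 rad with the pedal on its stop; short of it, it falls shut.
- pedal: Pedal lever on a level pivot (origin, y axis), 20 mm on the pedal side of the bin's centre, 45 up; z axis upright when up, tipped 0.25 rad when down. Both ends of its travel are firm stops. Right down on its stop it stays. To shut the lid, pinch the block and lift: under 1 N for 1 mm; then the lid's weight drives it up with up to 12 N, and slams unless it is held back until right up.
- cup_center (a point): Centre (27 mm up) of the broken cup: a small straight white porcelain cup without handle, upright, 58 mm across, 54 mm high, wall 4 mm, about 0.09 kg; a third of its wall is broken away from the rim to half height (29 mm), so grasp it from above across the outside of its lower half. The only small cup without a handle; it stands to the left or the right of the bin.
- mug: White porcelain mug with a handle, 76 mm across and 88 mm high; origin at the centre of its underside. Leave alone.
- saucer: Small white paint bowl, 72 mm across and 26 mm high, standing in front of the bin; origin at the centre of its underside. Leave alone.
- brush_mug: White mug without a handle holding three tall brushes, 80 mm across, 240 mm high with the brushes; origin at the centre of its underside. Leave alone.
- lidded_cup: White lidded cup with a handle, 80 mm across and 112 mm high; origin at the centre of its underside. Leave alone.
- dish: Painted dish, 180 mm across and 34 mm high; origin at the centre of its underside. Leave alone.
- brush: Slim writing brush lying on the bench, 180 mm long along its x axis, 9 mm thick. Leave alone.
- palette_knife: Slim palette knife lying on the bench, 190 mm long along its x axis, blade 20 mm wide. Leave alone.
There are look-alikes about, which are no part of the job. Leave any black or yellow look-alike of the part that bears cup_center alone.

How it is judged:
By the outcome, as a careful person would: the job done as asked, in the order asked, and still so for the second after the job is handed in, with the robot touching nothing.
It also fails if it takes over 72 s, if anything falls off the work surface, if the arm or the gripper's body presses on something with over 40 N, if the wrist force passes 120 N, or if a joint passes its speed limit or range.

ROBOT

A 7-joint arm with a two-finger parallel gripper is mounted at the origin on the work surface. World frame = base frame: x ahead of the robot, y to its left, z up, the work surface at z = 0. Lengths are in m, angles in rad, forces in N, time in s.
With the tool pointing down it reaches from about 0.35 to 0.9 m from the base axis. Payload 8.1 kg.
Tool frame: the origin (TCP) lies at the very end of the fingers, on their centre line; the grasp point (between the pads) lies 19 mm behind it; z points along the fingers, y is the line along which they close (so a half turn about z gives the same grasp; the last joint's range is limited). The gripper opens to 92 mm and grips with 3 to 60 N. Pads are 19 mm wide; open, the fingers measure 130 mm over their backs; the gripper's body (75 mm by 190 mm) begins 47 mm behind the grasp point.
Start: joints at [-1.29, 0.434, 0.025, 1.573, -0.012, 1.134, -0.075], TCP at [0.234, 0.58, 0.227] pointing down, gripper open.
Joint ranges: [-2.62, 2.62], [-0.44, 2.09], [-1.27, 1.32], [0.08, 2.57], [-1.32, 4.46], [0.12, 2], [-2.74, 2.74]. Speed limits (rad/s): [2.22, 2.22, 3.01, 3.01, 3.14, 3.14, 3.14].

INTERFACE

Orientations are given as a rotation vector (axis times angle).
In Python, from cell import arm gives the robot as it stands.
- The arm moves only by the tool jog_arm, never from a script. Its argument "rows" is a list of rows, each a list of 3 entries, a list of its own where there are three numbers: the shift along the world's x, y, z in cm, then the turn, a rotation vector about the world's x, y, z in degrees, then the opening, from 0 (shut) to 1 (fully open). A call has 1 to 8 rows; each row is the pose to reach, as a shift and turn from the pose commanded when the call began; what a row does not reach only later rows make up. A row lasts 1/8 s, in which the tool goes at most 62.5 mm and 10.7 degrees, less where a joint would pass 70% of its speed; a pose out of reach is approached as far as the arm can. A call with a gripper value outside its range is refused whole. The fingers move at their own pace and stop on an object; "newtons" is the grip in N (left out, the last holds). Time passes only in rows, so rows that repeat a pose let the fingers close. It gives the time, the measured TCP pose, the force, the opening and the grip force at its end, in the units of the state.
- arm.observe(): the state, without advancing time (a new reading comes with each control period).
- arm.get_image(name): name is "side" or "top"; returns a dict with "img" (384x512x3 uint8, red, green, blue), "depth" (384x512 float32, m along the optical axis (not along the pixel's ray), 0 where there is no reading), "fx", "fy", "cx", "cy" (pixels), "rvec" (rotation vector, rad) and "tvec" (3), from world to camera coordinates, as OpenCV has them. Camera axes: x right, y down, z forward; pixel columns grow to the right and rows downward; lengths in m; the calibration is good to about 2 mm. A picture is of the moment at which its call begins.
- arm.sign_off(): hands the job in; it is judged then, once.
The state is a dict: "clock": time; "joints": joint angles; "dq": joint speeds; "joint_efforts": joint torques, N m; "position": TCP position; "ee_rot": TCP orientation; "force": force on the tool from outside, world axes, zero at the start; "ft_torque": the same for the moment, N m; "width": opening from 0.0 (shut) to 1.0 (fully open); "gripper_force": force on a finger pad.
Only numpy, scipy, OpenCV 4.12 (cv2) and the standard library are available. Lean on these libraries where they do the work, as an engineer would, in place of code of your own. Each camera call takes 0.05 s, during which the arm holds its last target. There are 200 camera calls.

## Working session

There is one attempt and no reset: what is moved stays moved. The work goes in short steps, Python scripts to look and compute and a tool call to move; the robot and the scene stay as the last step left them, time stands still between calls to the robot, and variables do not carry over. Pictures are saved under pics/ and viewed, at most 10 in all, crops included, and the job is handed in when it is done.

Besides the shell and the picture viewer there is one more tool, called after "Emit:" in YAML: its name, and indented under it one key for each argument. jog_arm: Moves the arm, as the interface text tells. Its arguments: {"type":"object","properties":{"rows":{"type":"array","items":{"type":"array"}},"newtons":{"type":"number"}},"required":["rows"]}

```bash
ls; mkdir -p pics; python3 - <<'E'
from cell import arm
import cv2,numpy as np
for n in("side","top"):
    d=arm.get_image(n); np.savez(f"{n}0.npz",**d)
    cv2.imwrite(f"pics/{n}0.png",cv2.resize(d["img"][:,:,::-1],None,fx=1.5,fy=1.5))
    R=cv2.Rodrigues(np.array(d["rvec"]))[0];print(n,-R.T@np.array(d["tvec"]).ravel(),R[2])
s=arm.observe();print(s)
E
```

```text
pics
side [ 0.08149169 -0.47976524  0.99798905] [ 0.4197134   0.45437502 -0.78573787]
top [0.37301091 0.03446514 1.48695576] [ 0.1222164  -0.00729775 -0.99247665]
{'clock': 0.1, 'joints': array([-1.28961218,  0.43512226,  0.0249434 ,  1.57397661, -0.01161099,
        1.13400952, -0.07511108]), 'dq': array([-6.94574513e-04, -1.26025912e-03,  2.13413804e-05, -2.63680727e-03,
        4.66646223e-04, -9.72223194e-04, -7.95466040e-04]), 'joint_efforts': array([ 3.02924229e-03, -6.69130969e+01,  9.88037176e-01, -3.15144253e+01,
       -6.04354287e-02,  3.74080776e-02,  6.24551922e-05]), 'position': array([0.23388086, 0.57910751, 0.22605379]), 'ee_rot': array([-5.99211618e-01, -3.08375359e+00,  2.13851644e-03]), 'force': array([ 0.60802172, -0.29769479, -0.18811872]), 'ft_torque': array([ 0.03093456, -0.00372625, -0.0016748 ]), 'gripper_force': 0.0, 'width': 0.9993610875627535}
```

View pics/side0.png

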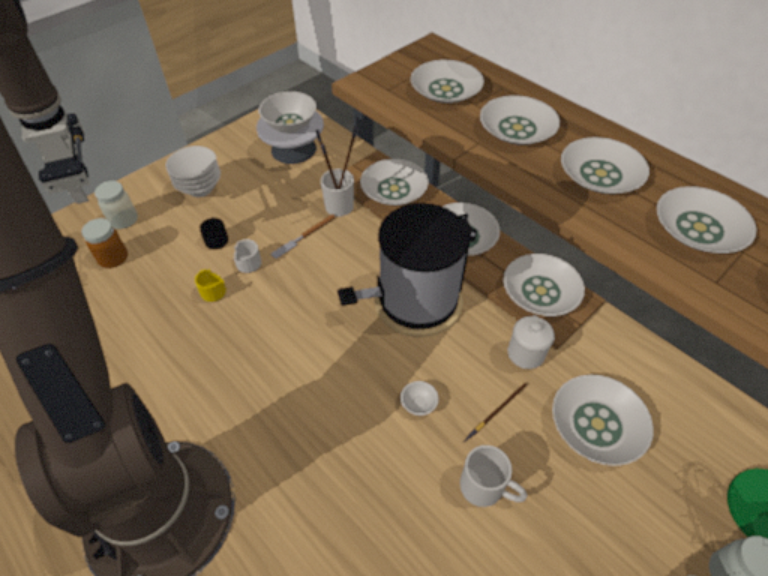

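View pics/top0.png

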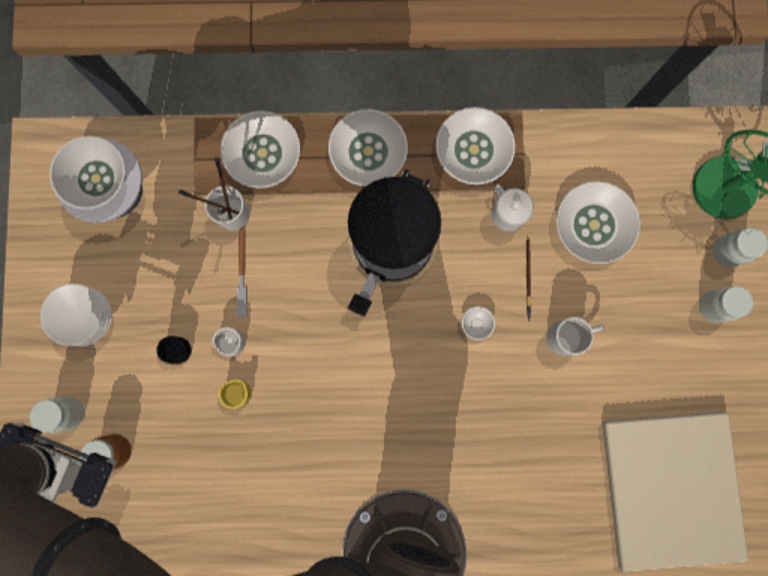

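The side view shows the pedal pad at (347,296) and the white handleless cup at (247,256). In the top view they are at (360,303) and (228,342), with the bin lid at (395,220). The black (174,349) and yellow (234,394) cups are the look-alikes.

```bash
cat > h.py <<'E'
import cv2,numpy as np
def cloud(d):
    R=cv2.Rodrigues(np.array(d["rvec"]))[0];t=np.array(d["tvec"]).ravel()
    v,u=np.mgrid[:384,:512];z=d["depth"]
    P=np.stack([(u-d["cx"])/d["fx"]*z,(v-d["cy"])/d["fy"]*z,z],-1)
    W=(P-t)@R; W[z==0]=np.nan
    return W
def circ(p):
    A=np.c_[2*p,np.ones(len(p))];s=np.linalg.lstsq(A,(p**2).sum(1),rcond=None)[0]
    return s[:2],np.sqrt(s[2]+s[:2]@s[:2])
def hull(p): return cv2.convexHull(p.astype(np.float32))[:,0].astype(float)
E
python3 - <<'E'
import numpy as np,cv2
from h import *
for n,lid,pad,cup in(("side",(283,160),(231,197),(165,171)),("top",(263,147),(240,202),(152,228))):
    d=dict(np.load(n+"0.npz"));W=cloud(d);I=d["img"].astype(int);V=I.max(2);S=V-I.min(2)
    print(n,"table z",np.nanmedian(W[250:270,220:240,2]))
    vv,uu=np.mgrid[:384,:512]
    def near(c,r): return np.hypot(uu-c[0],vv-c[1])<r
    m=near(lid,45)&(V<60)&(W[...,2]>.19)&(W[...,2]<.26)
    p=W[m];c,r=circ(hull(p[:,:2]));print("lid",c,r,"z",np.percentile(p[:,2],[2,50,98]),m.sum())
    m=near(pad,14)&(V<60)&(W[...,2]>.03)&(W[...,2]<.13)
    p=W[m];print("pad",p.mean(0),"zpct",np.percentile(p[:,2],[2,50,98]),cv2.minAreaRect((p[:,:2]*1000).astype(np.float32)),m.sum())
    m=near(cup,18)&(S<40)&(V>90)&(W[...,2]>.006)&(W[...,2]<.08)
    p=W[m];print("cup",cv2.minEnclosingCircle((p[:,:2]*1000).astype(np.float32)),circ(hull(p[:,:2])),"z",np.percentile(p[:,2],[2,50,98]),m.sum())
    ring=near(cup,18)&(W[...,2]>.045)&(W[...,2]<.06)&(S<40);q=W[ring][:,:2];print("rim",circ(q),len(q))
    # board: around bin
    m=near((lid[0],lid[1]+40),40)&(W[...,2]>.005)&(W[...,2]<.025);print("board",m.sum(),np.percentile(W[m][:,2],[5,25,50,75,95]))
E
```

```text
side table z 0.00015014767512382623
lid [0.65694067 0.0063602 ] 0.08896005054561638 z [0.20417359 0.21674288 0.22094279] 2249
pad [0.50734942 0.0747218  0.08467039] zpct [0.07486338 0.08580579 0.09009619] ((508.7592468261719, 76.996337890625), (34.04667282104492, 31.53969955444336), 64.83714294433594) 108
cup ((457.7482604980469, 351.37188720703125), 43.375179290771484) (array([0.45436985, 0.35260609]), np.float64(0.0371850787028666)) z [0.00746258 0.03181136 0.05555546] 307
rim (array([0.44382675, 0.35504672]), np.float64(0.027128092523140412)) 71
board 603 [0.0060382  0.01058387 0.01299897 0.01752948 0.02221065]
top table z -9.379292201900597e-05
lid [0.65334923 0.01014551] 0.08922099368068401 z [0.20930625 0.21636351 0.22243405] 3030
pad [0.50828552 0.08262136 0.08531477] zpct [0.07606687 0.08529604 0.09374477] ((509.5921325683594, 82.7450180053711), (37.3621826171875, 34.401084899902344), 62.571170806884766) 138
cup ((438.8612976074219, 358.383056640625), 30.249195098876953) (array([0.43917457, 0.35752984]), np.float64(0.028906840371206437)) z [0.00658883 0.01956841 0.05694682] 289
rim (array([0.43953945, 0.35811443]), np.float64(0.027086409798174768)) 63
board 446 [0.00522427 0.0065975  0.00945595 0.01231679 0.01686159]
```

```bash
python3 - <<'E'
import numpy as np,cv2
a=[]
for n,c in(("side",(283,180)),("side",(155,172)),("top",(250,175)),("top",(152,228))):
    I=np.load(n+"0.npz")["img"][:,:,::-1];r=50 if c[0]>200 else 28
    a.append(cv2.resize(I[c[1]-r:c[1]+r,c[0]-r:c[0]+r],(300,300),interpolation=cv2.INTER_CUBIC))
cv2.imwrite("pics/crops.png",np.vstack([np.hstack(a[:2]),np.hstack(a[2:])]))
E
```

```text
(no output)
```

View pics/crops.png

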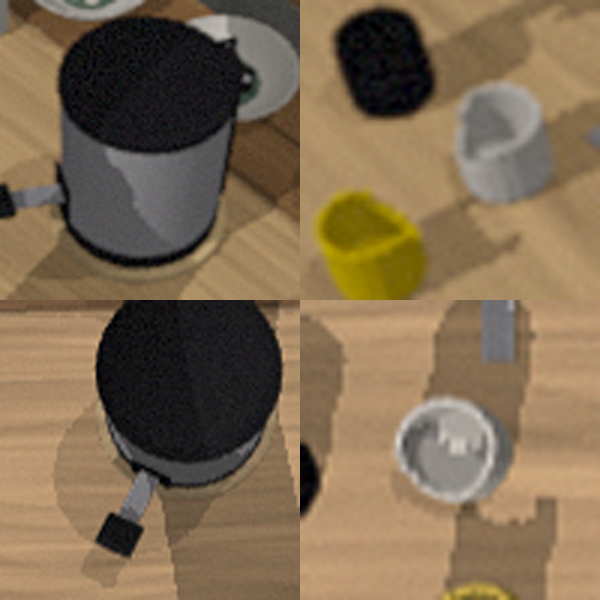

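The crops confirm the broken cup (white, notched rim) and the pad at the end of the lever. Next I'll refine the pad and work out the tool turns.

```bash
python3 - <<'E'
import numpy as np,cv2
from h import *
from cell import arm
def ray(d,u,v,z):
    R=cv2.Rodrigues(d["rvec"])[0];C=-R.T@d["tvec"].ravel();r=R.T@np.array([(u-d["cx"])/d["fx"],(v-d["cy"])/d["fy"],1]);return C+r*(z-C[2])/r[2]
for n,c in(("top",(240,202)),("side",(231,197))):
    d=dict(np.load(n+"0.npz"));I=d["img"].astype(int)
    m=((I.max(2)<45)*255).astype(np.uint8);k=np.zeros_like(m);cv2.circle(k,c,14,255,-1);m&=k
    N,L,st,ce=cv2.connectedComponentsWithStats(m);i=1+st[1:,4].argmax();print(n,ce[i],st[i],ray(d,*ce[i],.083))
d=dict(np.load("top0.npz"));W=cloud(d)
for nm,(u,v) in dict(yellow=(156,262),black=(116,233),knife=(160,208),knife2=(161,190),brush=(150,138),saucer=(318,216)).items(): print(nm,ray(d,u,v,.03))
R=cv2.Rodrigues(arm.observe()["ee_rot"])[0];print("toolY heading",np.degrees(np.arctan2(R[1,1],R[0,1])),R[:,2])
E
```

```text
top [239.2        202.76153846] [232 196  15  14 130] [0.50839419 0.08342276 0.083     ]
side [231.38834951 197.15533981] [226 192  12  11 103] [0.50781462 0.07556021 0.083     ]
yellow [0.33352163 0.34640443 0.03      ]
black [0.42574696 0.47214802 0.03      ]
knife [0.50164132 0.3350982  0.03      ]
knife2 [0.55877742 0.33231169 0.03      ]
brush [0.72777123 0.36866389 0.03      ]
saucer [ 0.46692283 -0.16235531  0.03      ]
toolY heading 68.00749251503325 [-4.17352863e-04 -1.30585926e-03 -9.99999060e-01]
```

Emit:
jog_arm:
  rows:
    - [[3,-5.5,0],[0,0,-4],0]
    - [[6,-11,0],[0,0,-4],0]
    - [[9,-16.5,0],[0,0,-4],0]
    - [[12,-22,0],[0,0,-4],0]
    - [[15,-27.5,0],[0,0,-4],0]
    - [[18,-33,0],[0,0,-4],0]
    - [[21,-38.5,-2],[0,0,-4],0]
    - [[24,-44,-5],[0,0,-4],0]
  newtons: 20

```text
clock: 1.1
position: [0.4704, 0.1466, 0.1815]
ee_rot: [0.707, 3.059, 0.002]
force: [0.0, 1.4, -0.4]
width: 0.179
gripper_force: 0.0
```

Emit:
jog_arm:
  rows:
    - [[2,-3,-2],[0,0,0],0]
    - [[3.4,-6,-5],[0,0,0],0]
    - [[3.4,-6,-6.5],[0,0,0],0]
    - [[3.4,-6,-6.5],[0,0,0],0]
    - [[3.4,-6,-6.5],[0,0,0],0]

```text
clock: 1.72
position: [0.5033, 0.0896, 0.117]
ee_rot: [0.704, 3.061, 0.001]
force: [-0.3, 0.5, 0.1]
width: 0.004
gripper_force: 0.0
```

```bash
python3 - <<'E'
import numpy as np,cv2
from cell import arm
a=[]
for n in("side","top"):
    d=arm.get_image(n);np.savez(n+"1.npz",**d);u,v=((231,197) if n=="side" else (240,202))
    a.append(cv2.resize(d["img"][v-40:v+40,u-40:u+40,::-1],(400,400),interpolation=cv2.INTER_CUBIC))
cv2.imwrite("pics/press.png",np.hstack(a));s=arm.observe();print(s["clock"],s["position"],s["force"],s["ee_rot"],s["width"])
E
```

```text
1.825 [0.50357412 0.08948706 0.1173214 ] [ 0.01469797  0.09721731 -0.28144174] [7.03710620e-01 3.06058636e+00 1.78958983e-03] 0.008587449729226633
```

View pics/press.png

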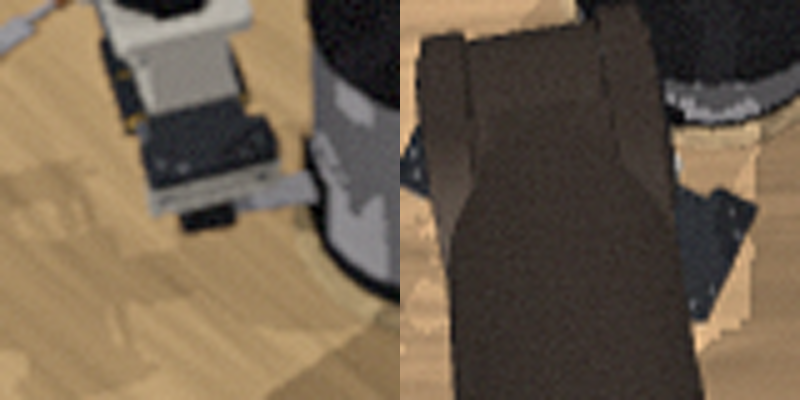

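The fingers hang just short of the pad, at crop (210,215) in the side view. I'll centre over it and feel downwards.

Emit:
jog_arm:
  rows:
    - [[0.5,-1,0],[0,0,0],0]
    - [[0.5,-1,-1],[0,0,0],0]
    - [[0.5,-1,-1.8],[0,0,0],0]
    - [[0.5,-1,-2.3],[0,0,0],0]
    - [[0.5,-1,-2.6],[0,0,0],0]
    - [[0.5,-1,-2.8],[0,0,0],0]
    - [[0.5,-1,-2.9],[0,0,0],0]
    - [[0.5,-1,-3],[0,0,0],0]

```text
clock: 2.82
position: [0.5082, 0.0784, 0.087]
ee_rot: [-0.707, -3.061, -0.001]
force: [-3.6, 0.4, 9.5]
width: 0.009
gripper_force: 4.4
```

Emit:
jog_arm:
  rows:
    - [[0,0,-0.1],[0,0,0],0]
    - [[0,0,-0.2],[0,0,0],0]
    - [[0,0,-0.3],[0,0,0],0]
    - [[0,0,-0.4],[0,0,0],0]
    - [[0,0,-0.5],[0,0,0],0]
    - [[0,0,-0.6],[0,0,0],0]
    - [[0,0,-0.7],[0,0,0],0]
    - [[0,0,-0.8],[0,0,0],0]

```text
clock: 3.82
position: [0.507, 0.079, 0.0787]
ee_rot: [-0.705, -3.059, -0.001]
force: [-5.6, 2.3, 9.2]
width: 0.008
gripper_force: 4.3
```

Emit:
jog_arm:
  rows:
    - [[0,0,-0.1],[0,0,0],0]
    - [[0,0,-0.2],[0,0,0],0]
    - [[0,0,-0.3],[0,0,0],0]
    - [[0,0,-0.4],[0,0,0],0]
    - [[0,0,-0.5],[0,0,0],0]
    - [[0,0,-0.6],[0,0,0],0]
    - [[0,0,-0.7],[0,0,0],0]
    - [[0,0,-0.8],[0,0,0],0]

```text
clock: 4.82
position: [0.507, 0.0791, 0.0706]
ee_rot: [-0.705, -3.059, -0.001]
force: [-4.9, 3.4, 7.2]
width: 0.004
gripper_force: 3.6
```

Emit:
jog_arm:
  rows:
    - [[0,0,-0.1],[0,0,0],0]
    - [[0,0,-0.2],[0,0,0],0]
    - [[0,0,-0.3],[0,0,0],0]
    - [[0,0,-0.4],[0,0,0],0]
    - [[0,0,-0.5],[0,0,0],0]
    - [[0,0,-0.6],[0,0,0],0]
    - [[0,0,-0.7],[0,0,0],0]
    - [[0,0,-0.8],[0,0,0],0]

```text
clock: 5.82
position: [0.5075, 0.0789, 0.0626]
ee_rot: [-0.705, -3.06, -0.001]
force: [-3.7, 1.6, 5.1]
width: 0.005
gripper_force: 2.4
```

Emit:
jog_arm:
  rows:
    - [[0,0,-0.1],[0,0,0],0]
    - [[0,0,-0.2],[0,0,0],0]
    - [[0,0,-0.3],[0,0,0],0]
    - [[0,0,-0.4],[0,0,0],0]
    - [[0,0,-0.5],[0,0,0],0]
    - [[0,0,-0.6],[0,0,0],0]
    - [[0,0,-0.7],[0,0,0],0]
    - [[0,0,-0.7],[0,0,0],0]

```text
clock: 6.82
position: [0.5084, 0.078, 0.0553]
ee_rot: [0.707, 3.061, -0.0]
force: [0.4, 1.0, 1.2]
width: 0.001
gripper_force: 0.1
```

Emit:
jog_arm:
  rows:
    - [[0,0,-0.05],[0,0,0],0]
    - [[0,0,-0.1],[0,0,0],0]
    - [[0,0,-0.15],[0,0,0],0]
    - [[0,0,-0.2],[0,0,0],0]

```text
clock: 7.32
position: [0.5083, 0.0783, 0.0534]
ee_rot: [0.707, 3.061, -0.0]
force: [0.6, -0.9, 1.0]
width: 0.007
gripper_force: 0.2
```

Emit:
jog_arm:
  rows:
    - [[0,0,-0.05],[0,0,0],0]
    - [[0,0,-0.1],[0,0,0],0]
    - [[0,0,-0.1],[0,0,0],0]

```text
clock: 7.7
position: [0.5083, 0.0783, 0.0527]
ee_rot: [0.707, 3.061, 0.0]
force: [-0.5, -0.3, 5.1]
width: 0.003
gripper_force: 2.7
```

```bash
python3 - <<'E'
import numpy as np,cv2
from cell import arm
d=arm.get_image("side");np.savez("side2.npz",**d)
cv2.imwrite("pics/open.png",cv2.resize(d["img"][60:260,150:400,::-1],None,fx=2,fy=2));s=arm.observe();print(s["clock"],s["position"],s["force"])
E
```

```text
7.75 [0.50833314 0.0782923  0.05271212] [-0.9794447  -0.39412199  5.42914233]
```

View pics/open.png

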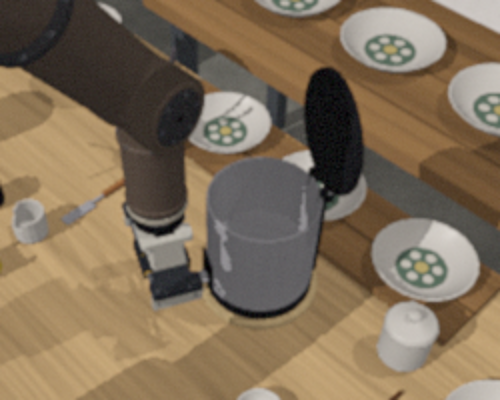

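The lid stands upright at (335,130) and the force has risen to 5 N, so the pedal is on its stop. Now I'll back off and head for the cup.

Emit:
jog_arm:
  rows:
    - [[0,0,0.3],[0,0,0],0]
    - [[0,0,2],[0,0,0],0]
    - [[0,0,6],[0,0,0],0.3]
    - [[-1,4,8.5],[0,0,0],1]
    - [[-2.5,10,8.5],[0,0,0],1]
    - [[-4,16,8.5],[0,0,0],1]
    - [[-5.5,22,8.5],[0,0,0],1]
    - [[-6.7,27.5,8.5],[0,0,0],1]

```text
clock: 8.75
position: [0.4402, 0.3555, 0.1376]
ee_rot: [-0.705, -3.061, -0.0]
force: [0.8, 0.4, 0.2]
width: 0.609
gripper_force: 0.0
```

Emit:
jog_arm:
  rows:
    - [[0,0.4,0],[0,0,0],1]
    - [[0,0.4,0],[0,0,0],1]
    - [[0,0.4,0],[0,0,0],1]

```text
clock: 9.12
position: [0.4419, 0.3554, 0.1374]
ee_rot: [0.71, 3.06, -0.001]
force: [0.5, -0.6, -0.7]
width: 0.935
gripper_force: 0.0
```

```bash
python3 - <<'E'
import numpy as np,cv2
from cell import arm
a=[]
for n in("side","top"):
    d=arm.get_image(n);np.savez(n+"3.npz",**d);u,v=((175,165) if n=="side" else (160,228))
    a.append(cv2.resize(d["img"][v-50:v+50,u-50:u+50,::-1],(400,400),interpolation=cv2.INTER_CUBIC))
    if n=="side": a[-1]=cv2.resize(d["img"][60:260,150:350,::-1],(400,400)) if 0 else a[-1]
cv2.imwrite("pics/cup.png",np.hstack(a));s=arm.observe();print(s["clock"],s["position"],s["force"],s["width"])
I=np.load("side3.npz")["img"];J=np.load("side2.npz")["img"];print("lid px change",np.abs(I[90:160,300:335].astype(int)-J[90:160,300:335]).mean())
E
```

```text
9.225 [0.44193393 0.35571801 0.13753173] [ 0.6434157  -0.50887585 -0.34874578] 0.9872591232598076
lid px change 9.895374149659864
```

View pics/cup.png

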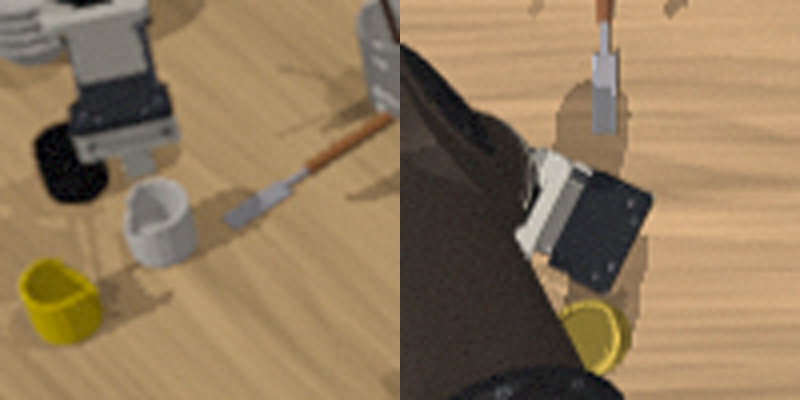

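The open gripper is above the cup, which sits at (160,225) in the side crop. Descending now.

Emit:
jog_arm:
  rows:
    - [[0,0.1,-4],[0,0,0],1]
    - [[0,0.1,-7],[0,0,0],1]
    - [[0,0.1,-9],[0,0,0],1]
    - [[0,0.1,-11],[0,0,0],1]
    - [[0,0.1,-12.5],[0,0,0],1]
    - [[0,0.1,-13.3],[0,0,0],1]
    - [[0,0.1,-13.3],[0,0,0],1]
    - [[0,0.1,-13.3],[0,0,0],0.5]
  newtons: 15

```text
clock: 10.22
position: [0.4417, 0.3586, 0.005]
ee_rot: [0.707, 3.061, 0.001]
force: [0.3, -0.1, 0.5]
width: 0.936
gripper_force: 0.0
```

```bash
python3 - <<'E'
import numpy as np
for i in (2,3):
    m=np.load(f"side{i}.npz")["img"][90:162,298:336].max(2)<45;v,u=np.nonzero(m);print(m.sum(),u.mean(),v.mean())
E
```

```text
1433 18.210746685275645 36.30983949755757
1448 18.2292817679558 36.299723756906076
```

The lid has stayed open. Closing on the cup.

Emit:
jog_arm:
  rows:
    - [[0,0,-0.1],[0,0,0],0.7]
    - [[0,0,-0.1],[0,0,0],0.5]
    - [[0,0,-0.1],[0,0,0],0.5]
    - [[0,0,-0.1],[0,0,0],0.5]
    - [[0,0,-0.1],[0,0,0],0.5]
    - [[0,0,-0.1],[0,0,0],0.5]

```text
clock: 10.98
position: [0.4413, 0.3584, 0.0036]
ee_rot: [0.707, 3.061, 0.0]
force: [-0.6, -0.8, 4.7]
width: 0.63
gripper_force: 15.0
```

Emit:
jog_arm:
  rows:
    - [[0,0,1.5],[0,0,0],0.5]
    - [[0,0,5],[0,0,0],0.5]
    - [[0,0,10],[0,0,0],0.5]
    - [[0,0,15],[0,0,0],0.5]
    - [[0,0,20],[0,0,0],0.5]
    - [[0,-3,24],[0,0,0],0.5]
    - [[2,-6.5,26],[0,0,0],0.5]
    - [[4.5,-10.5,26],[0,0,0],0.5]
  newtons: 20

```text
clock: 11.98
position: [0.4871, 0.2532, 0.2664]
ee_rot: [0.703, 3.059, 0.006]
force: [0.6, 0.3, -0.8]
width: 0.632
gripper_force: 20.0
```

Emit:
jog_arm:
  rows:
    - [[2.5,-4,0],[0,0,0],0.5]
    - [[5,-8,0],[0,0,0],0.5]
    - [[7.5,-12,0],[0,0,0],0.5]
    - [[10,-16,0],[0,0,0],0.5]
    - [[12.5,-20,0],[0,0,0],0.5]
    - [[15,-23,0],[0,0,0],0.5]
    - [[16.2,-24.1,0],[0,0,0],0.5]
    - [[16.2,-24.1,0],[0,0,0],0.5]

```text
clock: 12.98
position: [0.6483, 0.0119, 0.2635]
ee_rot: [-0.708, -3.06, 0.0]
force: [0.2, 0.5, -2.1]
width: 0.629
gripper_force: 20.0
```

```bash
python3 - <<'E'
import numpy as np,cv2
from cell import arm
d=arm.get_image("side");np.savez("side4.npz",**d)
cv2.imwrite("pics/over.png",cv2.resize(d["img"][40:240,180:400,::-1],None,fx=2.5,fy=2.5));s=arm.observe();print(s["clock"],s["position"],s["force"],s["width"],s["gripper_force"])
E
```

```text
13.025 [0.64785796 0.01323579 0.26344853] [ 0.18167479  0.98945535 -1.13629988] 0.6323796545605215 20.00003567780368
```

View pics/over.png

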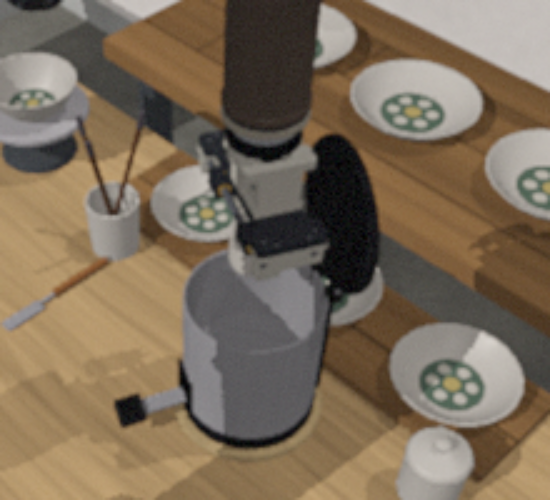

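The gripper with the cup (grip 20 N, opening 58 mm) is over the mouth at (260,270), and the lid is still upright. Lowering and releasing.

Emit:
jog_arm:
  rows:
    - [[0,0,-3],[0,0,0],0.5]
    - [[0,0,-6],[0,0,0],0.5]
    - [[0,0,-8.5],[0,0,0],0.5]
    - [[0,0,-10],[0,0,0],0.5]
    - [[0,0,-10.7],[0,0,0],0.5]
    - [[0,0,-10.7],[0,0,0],0.5]

```text
clock: 13.78
position: [0.6483, 0.0128, 0.1567]
ee_rot: [0.706, 3.061, 0.0]
force: [-0.6, 0.0, 0.0]
width: 0.628
gripper_force: 20.0
```

Emit:
jog_arm:
  rows:
    - [[0,0,0],[0,0,0],0.9]
    - [[0,0,0],[0,0,0],0.9]
    - [[0,0,0],[0,0,0],0.9]
    - [[0,0,2],[0,0,0],0.85]
    - [[0,0,6],[0,0,0],0.85]
    - [[0,0,11],[0,0,0],0.85]
    - [[-3,1.5,13],[0,0,0],0.8]
    - [[-7,3.5,13],[0,0,0],0.8]

```text
clock: 14.78
position: [0.579, 0.047, 0.2884]
ee_rot: [0.708, 3.057, 0.002]
force: [-0.5, 0.4, 0.1]
width: 0.798
gripper_force: 0.0
```

Emit:
jog_arm:
  rows:
    - [[-4,1.7,0],[0,0,0],0.8]
    - [[-7.1,3.2,-1],[0,0,0],0.8]
    - [[-7.1,3.2,-6],[0,0,0],0.8]
    - [[-7.1,3.2,-11],[0,0,0],0.8]
    - [[-7.1,3.2,-15],[0,0,0],0.8]
    - [[-7.1,3.2,-18],[0,0,0],0.8]
    - [[-7.1,3.2,-18],[0,0,0],0.8]

```text
clock: 15.65
position: [0.5059, 0.0789, 0.105]
ee_rot: [-0.706, -3.058, 0.003]
force: [-0.7, 0.1, -0.3]
width: 0.8
gripper_force: 0.0
```

```bash
python3 - <<'E'
import numpy as np,cv2
from cell import arm
a=[]
for n,(u,v,r) in dict(side=(245,180,60),top=(255,165,45)).items():
    d=arm.get_image(n);np.savez(n+"5.npz",**d)
    a.append(cv2.resize(d["img"][v-r:v+r,u-r:u+r,::-1],(400,400),interpolation=cv2.INTER_CUBIC))
cv2.imwrite("pics/pinch.png",np.hstack(a));s=arm.observe();print(s["clock"],s["position"],s["force"],s["width"])
E
```

```text
15.75 [0.50785944 0.07924334 0.10735547] [0.10085304 0.09203989 0.5437922 ] 0.7996139750403534
```

View pics/pinch.png

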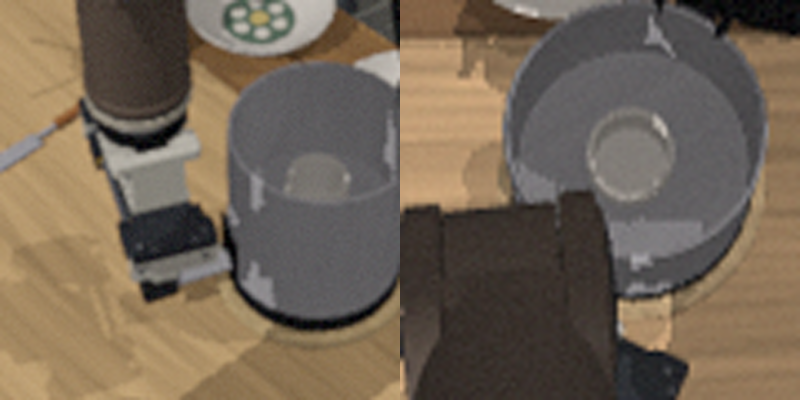

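The cup stands inside the bin at (630,155) in the top crop, and the pad is under the gripper at (160,288) in the side crop. Descending to pinch it.

Emit:
jog_arm:
  rows:
    - [[0,0,-2],[0,0,0],0.8]
    - [[0,0,-4],[0,0,0],0.8]
    - [[0,0,-5.5],[0,0,0],0.8]
    - [[0,0,-7],[0,0,0],0.8]
    - [[0,0,-8],[0,0,0],0.8]
    - [[0,0,-8.6],[0,0,0],0.8]
    - [[0,0,-8.6],[0,0,0],0.8]
  newtons: 10

```text
clock: 16.62
position: [0.5071, 0.0792, 0.0202]
ee_rot: [-0.707, -3.061, 0.0]
force: [0.6, -0.1, -0.4]
width: 0.802
gripper_force: 0.0
```

Emit:
jog_arm:
  rows:
    - [[0,0,0],[0,0,0],0.6]
    - [[0,0,0],[0,0,0],0.5]
    - [[0,0,0],[0,0,0],0.3]
    - [[0,0,0],[0,0,0],0.3]
    - [[0,0,0],[0,0,0],0.3]
    - [[0,0,0],[0,0,0],0.3]

```text
clock: 17.38
position: [0.5088, 0.0821, 0.021]
ee_rot: [0.703, 3.06, 0.005]
force: [2.9, 8.7, -1.1]
width: 0.436
gripper_force: 10.0
```

The block is pinched at 40 mm. The side force shows I'm about 3 mm off, so I'll relieve that and tighten the grip.

Emit:
jog_arm:
  rows:
    - [[0.1,0.2,0],[0,0,0],0.3]
    - [[0.15,0.35,0],[0,0,0],0.3]
    - [[0.15,0.35,0],[0,0,0],0.3]
    - [[0.15,0.35,0],[0,0,0],0.3]
  newtons: 45

```text
clock: 17.88
position: [0.5088, 0.0822, 0.0205]
ee_rot: [0.707, 3.061, -0.001]
force: [-1.1, -2.8, 4.2]
width: 0.431
gripper_force: 44.9
```

Emit:
jog_arm:
  rows:
    - [[0,0,0],[0,0,0],0.6]
    - [[0,0,0],[0,0,0],0.6]
    - [[0,0,0],[0,0,0],0.6]
    - [[0.12,-0.06,0],[-1.8,-3.6,0],0.6]
    - [[0.24,-0.12,0],[-3.6,-7.2,0],0.6]
    - [[0.24,-0.12,0],[-3.6,-7.2,0],0.6]
  newtons: 10

```text
clock: 18.62
position: [0.5098, 0.0825, 0.0201]
ee_rot: [0.673, 2.93, -0.05]
force: [-0.3, -0.5, 0.5]
width: 0.598
gripper_force: 0.0
```

Emit:
jog_arm:
  rows:
    - [[0,0,0],[0,0,0],0.3]
    - [[0,0,0],[0,0,0],0.3]
    - [[0,0,0],[0,0,0],0.3]
    - [[0,0,0],[0,0,0],0.3]
    - [[0,0,0],[0,0,0],0.3]
    - [[0,0,0],[0,0,0],0.3]

```text
clock: 19.38
position: [0.5115, 0.0808, 0.0205]
ee_rot: [0.677, 2.927, -0.05]
force: [1.9, -6.1, 0.7]
width: 0.434
gripper_force: 10.0
```

Emit:
jog_arm:
  rows:
    - [[0,0,0],[0,0,0],0.3]
    - [[0,0,0],[0,0,0],0.3]
    - [[0,0,0],[0,0,0],0.3]
  newtons: 50

```text
clock: 19.75
position: [0.5115, 0.0809, 0.0205]
ee_rot: [0.677, 2.927, -0.05]
force: [1.4, -6.1, 0.7]
width: 0.433
gripper_force: 50.0
```

Emit:
jog_arm:
  rows:
    - [[0,-0.1,0.05],[0.1,0.2,0],0.3]
    - [[0,-0.1,0.1],[0.2,0.4,0],0.3]
    - [[-0.02,-0.1,0.2],[0.4,0.7,0],0.3]
    - [[-0.03,-0.1,0.3],[0.6,1.1,0],0.3]
    - [[-0.05,-0.1,0.4],[0.7,1.5,0],0.3]
    - [[-0.06,-0.1,0.5],[0.9,1.8,0],0.3]
    - [[-0.07,-0.1,0.6],[1.1,2.2,0],0.3]
    - [[-0.08,-0.1,0.7],[1.3,2.6,0],0.3]

```text
clock: 20.75
position: [0.5101, 0.0815, 0.0275]
ee_rot: [0.686, 2.977, -0.031]
force: [-1.8, 5.8, 2.2]
width: 0.43
gripper_force: 50.0
```

Emit:
jog_arm:
  rows:
    - [[-0.01,0.02,0.1],[0.2,0.4,0],0.3]
    - [[-0.02,0.03,0.2],[0.4,0.7,0],0.3]
    - [[-0.04,0.04,0.3],[0.6,1.1,0],0.3]
    - [[-0.05,0.06,0.4],[0.7,1.5,0],0.3]
    - [[-0.06,0.07,0.5],[0.9,1.8,0],0.3]
    - [[-0.07,0.08,0.6],[1.1,2.2,0],0.3]
    - [[-0.08,0.09,0.7],[1.3,2.6,0],0.3]
    - [[-0.1,0.1,0.8],[1.5,2.9,0],0.3]

```text
clock: 21.75
position: [0.5088, 0.0822, 0.0355]
ee_rot: [0.699, 3.032, -0.01]
force: [-2.8, 5.7, 4.3]
width: 0.428
gripper_force: 50.0
```

Emit:
jog_arm:
  rows:
    - [[-0.01,0.01,0.1],[0.2,0.4,0],0.3]
    - [[-0.02,0.01,0.2],[0.4,0.7,0],0.3]
    - [[-0.04,0.02,0.3],[0.6,1.1,0],0.3]
    - [[-0.05,0.02,0.4],[0.7,1.5,0],0.3]
    - [[-0.06,0.03,0.5],[0.9,1.8,0],0.3]
    - [[-0.07,0.03,0.6],[1.1,2.2,0],0.3]
    - [[-0.08,0.04,0.7],[1.3,2.6,0],0.3]
    - [[-0.1,0.05,0.8],[1.5,2.9,0],0.3]

```text
clock: 22.75
position: [0.5079, 0.0826, 0.0437]
ee_rot: [-0.701, -3.037, -0.012]
force: [-2.9, 4.6, 7.4]
width: 0.431
gripper_force: 50.0
```

Emit:
jog_arm:
  rows:
    - [[-0.01,0.01,0.1],[0.2,0.4,0],0.3]
    - [[-0.02,0.01,0.2],[0.4,0.7,0],0.3]
    - [[-0.04,0.02,0.3],[0.6,1.1,0],0.3]
    - [[-0.05,0.02,0.4],[0.7,1.5,0],0.3]
    - [[-0.06,0.03,0.5],[0.9,1.8,0],0.3]
    - [[-0.07,0.03,0.6],[1.1,2.2,0],0.3]
    - [[-0.08,0.04,0.7],[1.3,2.6,0],0.3]
    - [[-0.08,0.04,0.75],[1.4,2.7,0],0.3]

```text
clock: 23.75
position: [0.5075, 0.0828, 0.0514]
ee_rot: [-0.69, -2.988, -0.033]
force: [-1.4, 4.0, 8.5]
width: 0.432
gripper_force: 50.0
```

Emit:
jog_arm:
  rows:
    - [[-0.01,0,0.05],[0.1,0.2,0],0.3]
    - [[-0.01,0,0.1],[0.2,0.4,0],0.3]
    - [[-0.02,0.01,0.15],[0.3,0.5,0],0.3]
    - [[-0.02,0.01,0.2],[0.4,0.7,0],0.3]
    - [[-0.03,0.01,0.25],[0.5,0.9,0],0.3]

```text
clock: 24.38
position: [0.5075, 0.0829, 0.054]
ee_rot: [-0.686, -2.971, -0.04]
force: [-0.2, 4.1, 7.6]
width: 0.428
gripper_force: 50.0
```

Emit:
jog_arm:
  rows:
    - [[0,0,0.03],[0,0,0],0.3]
    - [[0,0,0.06],[0,0,0],0.3]
    - [[0,0,0.09],[0.2,0.3,0],0.3]
    - [[0,0,0.12],[0.2,0.4,0],0.3]
    - [[0,0,0.12],[0.2,0.4,0],0.3]

```text
clock: 25.0
position: [0.5075, 0.0829, 0.0553]
ee_rot: [-0.684, -2.964, -0.043]
force: [-0.2, 2.9, 8.1]
width: 0.43
gripper_force: 50.0
```

Emit:
jog_arm:
  rows:
    - [[0,0,0.03],[0,0,0],0.3]
    - [[0,0,0.06],[0,0,0],0.3]
    - [[0,0,0.06],[0,0,0],0.3]

```text
clock: 25.38
position: [0.5075, 0.0828, 0.0556]
ee_rot: [-0.684, -2.964, -0.042]
force: [1.2, 3.0, 6.4]
width: 0.428
gripper_force: 50.0
```

Emit:
jog_arm:
  rows:
    - [[0,0,0.03],[0,0,0],0.3]
    - [[0,0,0.06],[0,0,0],0.3]
    - [[0,0,0.09],[0,0,0],0.3]
    - [[0,0,0.09],[0,0,0],0.3]

```text
clock: 25.88
position: [0.5075, 0.0828, 0.0557]
ee_rot: [-0.684, -2.964, -0.042]
force: [3.2, 4.4, -3.6]
width: 0.426
gripper_force: 50.0
```

The pedal has reached its upper stop: the force reversed and the height stopped changing. Releasing gently.

Emit:
jog_arm:
  rows:
    - [[0,0,0],[0,0,0],0.42]
    - [[0,0,0],[0,0,0],0.42]
    - [[0,0,0],[0,0,0],0.42]
  newtons: 5

```text
clock: 26.25
position: [0.5075, 0.0828, 0.0558]
ee_rot: [-0.684, -2.964, -0.042]
force: [2.5, 4.8, -2.8]
width: 0.438
gripper_force: 5.0
```

Emit:
jog_arm:
  rows:
    - [[0,0,0],[0,0,0],0.55]
    - [[0,0,0],[0,0,0],0.75]
    - [[0,0,0],[0,0,0],0.75]
    - [[-0.1,0.05,1],[-1.1,-2.2,0],0.75]
    - [[-0.4,0.2,4],[-2.6,-5.4,0],0.75]
    - [[-1,0.5,9],[-2.6,-5.4,0],0.75]
    - [[-4,3,14],[-2.6,-5.4,0],0.75]
    - [[-8,6,18],[-2.6,-5.4,0],0.75]

```text
clock: 27.25
position: [0.4284, 0.1419, 0.237]
ee_rot: [0.707, 3.055, 0.009]
force: [0.3, 0.8, 0.2]
width: 0.751
gripper_force: 0.0
```

Emit:
jog_arm:
  rows:
    - [[-3,5,1],[0,0,0],0.75]
    - [[-6,10,1],[0,0,0],0.75]
    - [[-8,15,1],[0,0,0],0.75]
    - [[-8,15,1],[0,0,0],0.75]
    - [[-8,15,1],[0,0,0],0.75]

```text
clock: 27.88
position: [0.3486, 0.2909, 0.2448]
ee_rot: [0.705, 3.058, 0.007]
force: [-0.6, 0.3, 0.5]
width: 0.749
gripper_force: 0.0
```

```bash
python3 - <<'E'
import numpy as np,cv2
from h import *
from cell import arm
a=[]
d=arm.get_image("side")
cv2.imwrite("pics/end.png",cv2.resize(d["img"][:,:,::-1],None,fx=1.5,fy=1.5));s=arm.observe();print(s["clock"],s["position"],s["force"])
W=cloud(d);p=W[125:185,245:315];I=d["img"][125:185,245:315].max(2)<60;z=p[I][:,2];print(np.nanpercentile(z,[2,50,98]))
z=W[190:205,225:237];print(np.nanpercentile(z[d["img"][190:205,225:237].max(2)<60][:,2],[5,50,95]))
E
```

```text
27.925 [0.34900088 0.29041574 0.24475654] [ 0.72480603 -0.51703395 -0.10939978]
[0.17436251 0.21674467 0.22077767]
[0.07700337 0.08527307 0.09050522]
```

View pics/end.png

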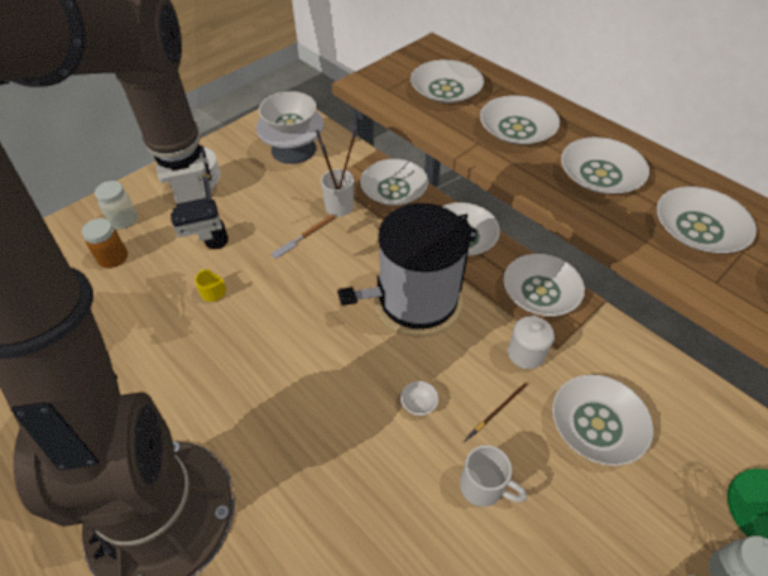

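The lid is shut at (424,236), the pedal is up at (347,296), the cup is gone from the bench, and everything else is where it was.

```bash
python3 -c "
from cell import arm
print(arm.sign_off())"
```

```text
the job is handed in; nothing more can be done
None
```

The broken cup is in the bin, the lid was eased shut with the pedal fully up, nothing else on the bench appears to have moved, and the job was handed in at about 28 s.

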